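# Free the jammed food holder of the vegetable slicer

## Task

The food holder of the vegetable slicer is jammed under the two spring clips at one end of the slicer's bed. Take the square wooden block, and with the block in the gripper push or knock the holder's grip along the bed until the holder is well clear of both clips (do not touch the holder with the gripper before it is free); leave it sitting on the bed and set the block down on the counter. Then lift the holder out by its grip and lay it flat, grip up, in the shallow steel tray.

Things in the scene. Friction and masses are not known exactly. Their poses are not given: they have to be found in the camera images.
- block_grip (a point): Square bar of pale wood, 45 x 45 x 90 mm tall, upright on the counter left of the slicer, 0.15 kg. Its neighbours (round wooden pestle 100 mm tall, glass jar 85 mm tall) stand 95 mm or more from it, centre to centre. Point: on its axis, 70 mm above its foot and 20 mm below its top (take it there, so that its foot stays free for pushing); z up, x and y normal to its sides.
- holder_grip (a point): Grey plastic holder, 0.15 kg: plate 80 (x) by 90 (y) by 8 mm thick with an upright solid grip in its middle, 30 (x) by 50 (y) mm, 40 mm tall. Point: the grip's centre, 28 mm above the plate's underside. z up; x, along the slicer's x, is the way to push it free. At first the clips hold its -x edge: it cannot be lifted; 8 to 18 N along x slide it.
- slicer: White slicer, fixed, 280 (x) by 106 (y) mm. Origin at the counter under its middle; x along the bed, z up. Bed 35 mm high, side rails 8 mm higher, 14 mm stop at the +x end. Steel clips at x = -130 to -94 mm, |y| over 35 mm, tops 47 mm above the counter. The holder's centre starts at x = -88 to -80 mm, is free beyond -54 mm and can slide to +94 mm.
- tray_in (a point): Shallow open stainless steel tray right of the slicer, 200 (x) by 170 (y) mm outside, walls 3 mm thick and 30 mm high, fixed to the counter. Point: centre of its inner floor, 3 mm above the counter; x along its long side, z up.
Not all that is in view belongs to the job. Leave any red look-alike of the part that bears holder_grip alone.

How it is judged:
By the outcome, as a careful person would: the job done as asked, in the order asked, and still so for the second after the job is handed in, with the robot touching nothing.
It also fails if it takes over 67 s, if anything falls off the work surface, if the arm or the gripper's body presses on something with over 40 N, if the wrist force passes 120 N, or if a joint passes its speed limit or range.

## Robot

A 6-joint arm with a two-finger parallel gripper is mounted at the origin on the work surface. World frame = base frame: x ahead of the robot, y to its left, z up, the work surface at z = 0. Lengths are in m, angles in rad, forces in N, time in s.
With the tool pointing down it reaches from about 0.35 to 0.975 m from the base axis. Payload 4.9 kg.
Tool frame: the origin (TCP) lies between the finger pads; the fingertips stand 25 mm ahead of it and the grasp point (between the pads) lies 6 mm ahead of it; z points along the fingers, y is the line along which they close (so a half turn about z gives the same grasp; the last joint's range is limited). The gripper opens to 85 mm and grips with 20 to 120 N. Pads are 22 mm wide; open, the fingers measure 114 mm over their backs; the gripper's body (76 mm by 85 mm) begins 54 mm behind the grasp point. The pads swing forward as they close: fully open they stand 13 mm farther back than shut.
Start: joints at [-1.299, 0.053, 1.613, -0, 1.476, -0.119], TCP at [0.238, -0.578, 0.256] pointing down, gripper open.
Joint ranges: [-3.01, 3.01], [-1.01, 2.22], [0.06, 2.58], [-1.02, 4.17], [0.09, 2.62], [-3.14, 3.14]. Speed limits (rad/s): [2.57, 2.57, 3.14, 3.14, 3.14, 3.14].

## Interface

Orientations are given as a unit quaternion [w, x, y, z].
In Python, from plant import manip gives the robot as it stands.
- The arm moves only by the shell command python3 -m inch 'ROWS'. ROWS is JSON, a list of rows, each a list of 3 entries, a list of its own where there are three numbers: the shift along the tool's x, y, z in m, then the turn, a rotation vector about the tool's x, y, z in rad, then the opening, from 0 (shut) to 1 (fully open). A call has 1 to 8 rows; each row shifts and turns the commanded pose from where the row before left it, along the tool's axes as they then stand; what a row does not reach is not made up. A row lasts 1/10 s, in which the tool goes at most 50 mm and 8.59 degrees, less where a joint would pass 70% of its speed; a pose out of reach is approached as far as the arm can. A call with a gripper value outside its range is refused whole. The fingers move at their own pace and stop on an object; the grip force is fixed at half the most. Time passes only in rows, so rows that do not move let the fingers close. It gives the time, the measured TCP pose, the force, the opening and the grip force at its end, in the units of the state.
- manip.state(): the state, without advancing time (a new reading comes with each control period).
- manip.grab_frame(name): name is "side" or "top" or "wrist"; returns (picture, depth): 420x560x3 uint8, red, green, blue; 420x560 float32, m along the optical axis (not along the pixel's ray), 0 where there is no reading.
- manip.camera_params(name): a dict with "camera_matrix" (3x3 intrinsics, pixels), "rvec" (rotation vector, rad) and "tvec" (3), from world to camera coordinates, as OpenCV has them. Camera axes: x right, y down, z forward; pixel columns grow to the right and rows downward; lengths in m; the calibration is good to about 2 mm. A picture is of the moment at which its call begins: read the wrist's pose just before it. camera_params takes no time and is no camera call; for the wrist camera it gives the pose at the moment of the call.
- manip.job_done(): hands the job in; it is judged then, once.
Trained networks look in the newest picture that a camera, given by its name, has taken for a name from the list of things; names that differ only in an ending like _2 or _b are one class to them, and where a whole thing is asked for, a point or a joint stands for the part that bears it (a point fixed in the world has none). Each returns a list of dicts, best first, with "score" (0 to 1); they miss things now and then, are a little off and sometimes report something else, mostly with a low value. They report only what shows in the picture. A call takes as long as a camera call. They do not tell look-alikes from the thing itself.
- manip.look_for(camera, label): "point" ([x, y, z] in m, in world coordinates, good to about 4 mm: the middle of the surface that is visible of it).
The state is a dict: "time": time; "joint_pos": joint angles; "joint_vel": joint speeds; "joint_efforts": joint torques, N m; "tool_pos": TCP position; "tool_rot": TCP orientation; "contact_force": force on the tool from outside, world axes, zero at the start; "ft_torque": the same for the moment, N m; "gripper_width": opening from 0.0 (shut) to 1.0 (fully open); "grasp_force": force on a finger pad.
Only numpy, scipy, OpenCV 4.12 (cv2) and the standard library are available. Lean on these libraries where they do the work, as an engineer would, in place of code of your own. Each camera call takes 0.05 s, during which the arm holds its last target. There are 200 camera calls.

## Working session

There is one attempt and no reset: what is moved stays moved. The work goes in short steps, Python scripts to look and compute and a shell command to move; the robot and the scene stay as the last step left them, time stands still between calls to the robot, and variables do not carry over. Pictures are saved under pics/ and viewed, at most 10 in all, crops included, and the job is handed in when it is done.

```bash
ls; mkdir -p pics
cat > h.py <<'E'
import numpy as np, cv2
from plant import manip
from scipy.spatial.transform import Rotation as R
def cloud(cam):
    img,d=manip.grab_frame(cam); p=manip.camera_params(cam)
    K=np.array(p["camera_matrix"]);Rm=cv2.Rodrigues(np.array(p["rvec"],float))[0];t=np.array(p["tvec"]).ravel()
    v,u=np.mgrid[:d.shape[0],:d.shape[1]]
    c=np.stack([(u-K[0,2])/K[0,0]*d,(v-K[1,2])/K[1,1]*d,d],-1)
    return img,d,(c-t)@Rm
def save(img,n): cv2.imwrite("pics/"+n,img[...,::-1])
def tool(target):
    "world shift to tool axes"
    s=manip.state();q=s["tool_rot"];r=R.from_quat([q[1],q[2],q[3],q[0]])
    return r.inv().apply(np.array(target)-s["tool_pos"])
E
python3 - <<'E'
from h import *
s=manip.state();print({k:np.round(v,3).tolist() for k,v in s.items()})
out=[]
for c in("top","side"):
    img,d,P=cloud(c);np.save(c+".npy",P);out.append(img);save(img,c+"0.png")
    for l in("block_grip","holder_grip","slicer","tray_in"):
        for r in manip.look_for(c,l)[:3]: print(c,l,round(r["score"],2),np.round(r["point"],3))
E
```

```text
pics
{'time': 0.0, 'joint_pos': [-1.299, 0.053, 1.614, 0.0, 1.476, -0.119], 'joint_vel': [-0.001, 0.001, -0.0, -0.0, 0.001, 0.001], 'joint_efforts': [-0.0, -39.368, -37.017, -0.0, 0.007, -0.0], 'tool_pos': [0.238, -0.577, 0.255], 'tool_rot': [-0.001, 0.981, 0.194, -0.0], 'contact_force': [0.12, 0.18, 0.763], 'ft_torque': [-0.007, 0.002, -0.016], 'grasp_force': 0.0, 'gripper_width': 1.002}
top block_grip 0.64 [0.427 0.315 0.092]
top holder_grip 0.87 [0.591 0.029 0.046]
top holder_grip 0.76 [0.7   0.179 0.008]
top holder_grip 0.64 [ 0.57  -0.126  0.008]
top slicer 0.71 [0.484 0.03  0.035]
top tray_in 0.69 [ 0.466 -0.348 -0.001]
side block_grip 0.8 [0.434 0.34  0.055]
side holder_grip 0.93 [0.599 0.044 0.051]
side holder_grip 0.88 [0.697 0.199 0.007]
side holder_grip 0.56 [ 0.573 -0.11   0.012]
side tray_in 0.96 [ 0.467 -0.351  0.01 ]
```

View pics/top0.png

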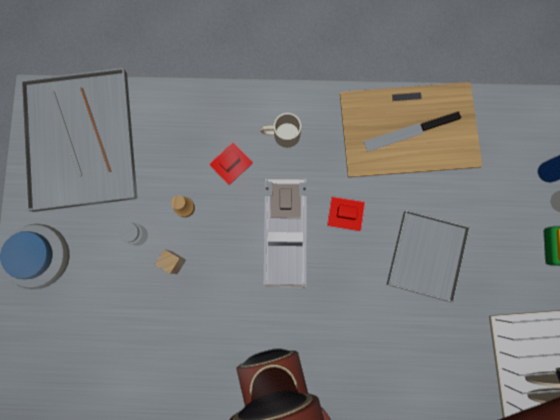

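View pics/side0.png

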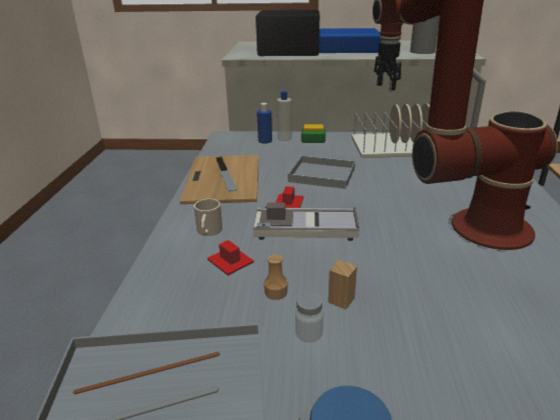

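The top view shows the block at (168,261), turned about 30°; the pestle at (181,206) and the jar at (131,233). The slicer is at (286,232) with the grey holder at its far (+x world) end at (286,199), so the push goes towards the robot. The tray is at (428,256). The red look-alikes are at (231,163) and (346,213).

Run:
```python
from h import *
P=np.load("top.npy")
def rect(n,x0,x1,y0,y1,z0,z1):
    m=(P[...,0]>x0)&(P[...,0]<x1)&(P[...,1]>y0)&(P[...,1]<y1)&(P[...,2]>z0)&(P[...,2]<z1)
    q=P[m]
    if len(q)<4: print(n,len(q));return
    r=cv2.minAreaRect((q[:,:2]*1000).astype(np.float32)); print(n,len(q),np.round(r[0],1),np.round(r[1],1),round(r[2],1),"z",np.round(np.percentile(q[:,2],[10,50,90]),4))
rect("block",.36,.5,.25,.4,.08,.11)
rect("jar",.4,.6,.36,.5,.04,.12)
rect("pestle",.5,.65,.25,.36,.04,.13)
rect("slicer",.3,.75,-.05,.1,.028,.1)
rect("grip",.5,.68,-.02,.08,.06,.12)
rect("plate",.5,.68,-.015,.075,.038,.05)
rect("tray",.3,.65,-.5,-.2,.018,.06)
rect("red",.5,.65,-.2,-.08,.004,.1)
g=np.load("top.npy")[200:260,286]; print(np.round(g[::4],3).tolist())
```

```text
block 352 [450.3 355.1] [123.1  44.9] 61.0 z [0.0863 0.0899 0.093 ]
jar 451 [502.2 421.9] [52.4 50.8] 24.8 z [0.0551 0.0838 0.0878]
pestle 263 [577.2 299.2] [38.1 42.7] 62.7 z [0.0426 0.0935 0.0995]
slicer 4492 [563.1  33.1] [372.9 107.5] 0.4 z [0.033  0.0375 0.0477]
grip 249 [597.5  32.6] [50.6 27.9] 1.3 z [0.079  0.0827 0.0855]
plate 951 [577.9  29.4] [155.1  89.3] 0.2 z [0.0391 0.0428 0.0467]
tray 594 [ 443.2 -390.4] [282.6 220.2] 75.4 z [0.0203 0.0278 0.0324]
red 1081 [ 575.1 -139.5] [117.5 149.7] 89.8 z [0.0051 0.0091 0.0481]
[[0.592, 0.031, 0.081], [0.582, 0.031, 0.079], [0.573, 0.031, 0.073], [0.566, 0.031, 0.048], [0.556, 0.03, 0.044], [0.547, 0.03, 0.037], [0.536, 0.03, 0.035], [0.526, 0.03, 0.034], [0.516, 0.029, 0.034], [0.505, 0.029, 0.034], [0.495, 0.029, 0.035], [0.484, 0.029, 0.036], [0.474, 0.028, 0.034], [0.464, 0.028, 0.036], [0.454, 0.028, 0.036]]
```

```bash
python3 -m inch '[[[0.038,-0.022,-0.008],[0,0,0],1],[[0.038,-0.022,-0.008],[0,0,0],1],[[0.038,-0.022,-0.008],[0,0,0],1],[[0.038,-0.022,-0.008],[0,0,0],1],[[0.038,-0.022,-0.008],[0,0,0],1],[[0.038,-0.022,-0.008],[0,0,0],1],[[0.038,-0.022,-0.008],[0,0,0],1],[[0,0,0],[0,0,0],1]]'
python3 - <<'E'
from h import *
p=manip.camera_params("wrist");Rm=cv2.Rodrigues(np.array(p["rvec"],float))[0];print("cam",-Rm.T@np.array(p["tvec"]).ravel(),Rm.round(2).tolist())
img,d,P=cloud("wrist");save(img,"w1.png");np.save("w1.npy",P)
m=(P[...,2]>.02)&(P[...,2]<.05)&(d>0)
q=P[m];print(len(q),q.min(0),q.max(0))
r=cv2.minAreaRect((q[:,:2]*1000).astype(np.float32));print(r)
E
```

```text
time: 1.3
tool_pos: [0.4281, -0.331, 0.3143]
tool_rot: [0.001, 0.98, 0.197, 0.001]
contact_force: [-0.4, -0.4, -0.0]
gripper_width: 1.002
grasp_force: 0.0
cam [ 0.50329645 -0.29948838  0.43226924] [[0.39, -0.92, 0.0], [-0.88, -0.37, 0.31], [-0.29, -0.12, -0.95]]
13234 [-0.02949443 -0.72296489  0.02000002] [0.58225574 0.03222164 0.04998522]
((338.687255859375, -336.8382873535156), (548.5000610351562, 794.427978515625), 16.725566864013672)
```

```bash
python3 -m inch '[[[0.018,-0.043,-0.005],[0,0,0],1],[[0.018,-0.043,-0.005],[0,0,0],1],[[0.018,-0.043,-0.005],[0,0,0],1],[[0.018,-0.043,-0.005],[0,0,0],1],[[0.018,-0.043,0],[0,0,0],1],[[0.018,-0.043,0],[0,0,-0.145],1],[[0.011,-0.045,0],[0,0,-0.145],1],[[0,0,0],[0,0,-0.145],1]]'
python3 - <<'E'
from h import *
img,d,P=cloud("wrist");save(img,"w2.png");np.save("w2.npy",P)
E
```

```text
time: 2.15
tool_pos: [0.4124, -0.0073, 0.3323]
tool_rot: [-0.0, 0.914, 0.406, 0.0]
contact_force: [0.1, -1.6, 0.1]
gripper_width: 1.0
grasp_force: 0.0
```

View pics/w2.png

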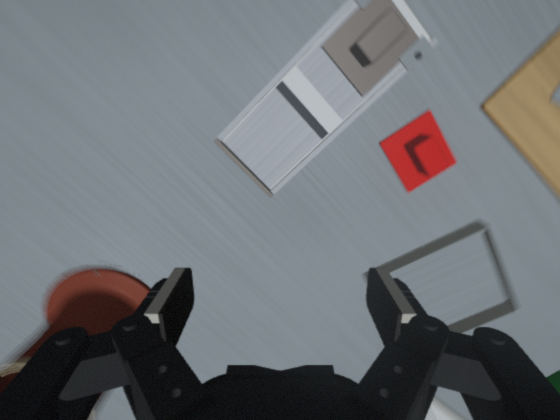

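The wrist view shows the slicer running from (245,165) to (400,20), with the holder's grip at (385,40). The red look-alike is at (420,150) and the tray at (445,280). Next I measure the grip's orientation and the tray from the depth.

Run:
```python
from h import *
def rect(P,n,x0,x1,y0,y1,z0,z1):
    m=(P[...,0]>x0)&(P[...,0]<x1)&(P[...,1]>y0)&(P[...,1]<y1)&(P[...,2]>z0)&(P[...,2]<z1)
    q=P[m]
    if len(q)<4: print(n,len(q));return
    r=cv2.minAreaRect((q[:,:2]*1000).astype(np.float32)); print(n,len(q),np.round(r[0],1),np.round(r[1],1),round(r[2],1),"z",np.round(np.percentile(q[:,2],[10,50,90]),4), "x",np.percentile(q[:,0],[2,98]).round(4),"y",np.percentile(q[:,1],[2,98]).round(4))
for f in("top","w2","side"):
    P=np.load(f+".npy");print(f)
    rect(P,"griptop",.5,.68,-.02,.08,.079,.09)
    rect(P,"grip",.5,.68,-.02,.08,.06,.12)
    rect(P,"plate",.545,.66,-.02,.08,.0405,.046)
    rect(P,"slicer",.3,.68,-.05,.1,.03,.05)
    rect(P,"rails",.3,.68,-.05,.1,.04,.046)
    rect(P,"stop",.3,.45,-.05,.1,.044,.06)
P=np.load("top.npy")
rect(P,"tray",.35,.58,-.48,-.255,.022,.06)
rect(P,"blocktop",.36,.5,.25,.4,.085,.096)
rect(np.load("side.npy"),"blockside",.36,.5,.25,.37,.086,.1)
P=np.load("w1.npy")
rect(P,"tray",.35,.58,-.48,-.255,.022,.04)
```

```text
top
griptop 224 [597.8  32.7] [49.7 27.8] 1.4 z [0.0803 0.0829 0.0856] x [0.5734 0.622 ] y [0.0187 0.0468]
grip 249 [597.5  32.6] [50.6 27.9] 1.3 z [0.079  0.0827 0.0855] x [0.5728 0.6221] y [0.0186 0.0468]
plate 648 [600.2  28.9] [108.3  99.2] 1.2 z [0.0411 0.0431 0.0453] x [0.5532 0.6437] y [-0.0182  0.0738]
slicer 4113 [516.6  32.7] [279.9 107.5] 0.4 z [0.033  0.0371 0.0452] x [0.3835 0.6512] y [-0.0189  0.0841]
rails 1091 [516.5  32.7] [279.1 107.5] 0.4 z [0.0407 0.0428 0.0452] x [0.3886 0.645 ] y [-0.0203  0.0857]
stop 152 [413.7  31. ] [ 72.9 104.3] 1.0 z [0.0447 0.0475 0.0522] x [0.3766 0.4442] y [-0.0211  0.0834]
w2
griptop 1443 [599.2  31.4] [49.9 29.9] 1.1 z [0.0817 0.0831 0.0842] x [0.575  0.6224] y [0.0174 0.0458]
grip 1592 [599.   31.5] [50.3 30. ] 0.9 z [0.0797 0.0829 0.0842] x [0.5743 0.6223] y [0.0174 0.0461]
plate 3997 [602.1  30.1] [113.1 100.1] 0.2 z [0.0422 0.0433 0.0444] x [0.5547 0.6433] y [-0.0185  0.0785]
slicer 17816 [518.5  30.1] [280.3 108.3] 1.0 z [0.0346 0.0362 0.0442] x [0.384  0.6512] y [-0.0216  0.0818]
rails 5983 [519.5  30.1] [278.3 108.3] 1.0 z [0.0
[... 511 characters left out ...]
8] 1.1 z [0.0341 0.0373 0.0448] x [0.385  0.6536] y [-0.0215  0.0876]
rails 758 [519.6  32.7] [277.2 117.1] 1.6 z [0.0411 0.0432 0.0449] x [0.3869 0.6503] y [-0.0246  0.0882]
stop 86 [415.3  31.9] [ 71.3 110.8] 1.1 z [0.0444 0.0481 0.0505] x [0.3795 0.4445] y [-0.0232  0.0863]
tray 409 [ 465.9 -340.1] [171.4 200.9] 76.6 z [0.0242 0.029  0.0326] x [0.3532 0.5772] y [-0.4419 -0.2575]
blocktop 334 [451. 355.] [123.2  44.8] 60.3 z [0.087 0.09  0.093] x [0.4069 0.4558] y [0.2967 0.347 ]
blockside 300 [433.7 321.9] [47.  44.3] 59.9 z [0.0883 0.0902 0.0915] x [0.4095 0.4608] y [0.2986 0.3474]
tray 1635 [ 465.4 -342.2] [170.2 200.1] 76.0 z [0.0241 0.0286 0.03  ] x [0.3539 0.5779] y [-0.4436 -0.258 ]
```

```bash
python3 -m inch '[[[0.037,-0.029,0.01],[0,0,0],1],[[0.037,-0.029,0.01],[0,0,0],1],[[0.037,-0.029,0.01],[0,0,0],1],[[0.037,-0.029,0.01],[0,0,0],1],[[0.037,-0.029,0.01],[0,0,0],1],[[0.037,-0.029,0.01],[0,0,0],1],[[0.037,-0.029,0.01],[0,0,-0.1],1],[[0,0,0],[0,0,-0.12],1]]'
python3 -m inch '[[[0,0,0],[0,0,0],1],[[0,0,0],[0,0,0],1]]'
python3 - <<'E'
from h import *
img,d,P=cloud("wrist");save(img,"w3.png");np.save("w3.npy",P)
print([ (r["score"],np.round(r["point"],4)) for r in manip.look_for("wrist","block_grip")])
m=(abs(P[...,2]-.09)<.006)&(abs(P[...,0]-.433)<.05)&(abs(P[...,1]-.322)<.05)
q=P[m];print(len(q),np.median(q[:,2]),cv2.minAreaRect((q[:,:2]*1000).astype(np.float32)))
s=manip.state();w,x,y,z=s["tool_rot"];print("yaw",2*np.degrees(np.arctan2(y,x)),s["tool_pos"])
P2=np.load("w2.npy")
for x in np.arange(.615,.67,.005):
  m=(abs(P2[...,0]-x)<.0025)
  print(round(x,3),[np.round(np.median(P2[m&(abs(P2[...,1]-yy)<.004)][:,2]),3) for yy in(-.018,-.005,.01,.031,.05,.065,.08)])
E
```

```text
time: 3.0
tool_pos: [0.4397, 0.3201, 0.259]
tool_rot: [-0.0, 0.865, 0.501, -0.002]
contact_force: [-1.9, -0.4, -0.7]
gripper_width: 1.0
grasp_force: 0.0
time: 3.2
tool_pos: [0.4407, 0.3167, 0.2621]
tool_rot: [0.0, 0.868, 0.497, -0.0]
contact_force: [-0.9, -0.4, 0.0]
gripper_width: 1.001
grasp_force: 0.0
[(0.77, array([0.4355, 0.3225, 0.0895]))]
1989 0.09052628765833542 ((433.16546630859375, 322.0240173339844), (45.11328125, 44.49847412109375), 59.93263244628906)
yaw 59.646251583957856 [0.4405979  0.31658068 0.26272021]
0.615 [np.float64(0.047), np.float64(0.046), np.float64(0.043), np.float64(0.083), np.float64(0.043), np.float64(0.044), np.float64(0.046)]
0.62 [np.float64(0.047), np.float64(0.047), np.float64(0.043), np.float64(0.083), np.float64(0.044), np.float64(0.044), np.float64(nan)]
0.625 [np.float64(0.047), np.float64(0.047), np.float64(0.043), np.float64(0.082), np.float64(0.043), np.float64(0.043), np.float64(nan)]
0.63 [np.float64(0.049), np.float64(0.047), np.float64(0.043), np.float64(nan), np.float64(0.043), np.float64(0.043), np.float64(nan)]
0.635 [np.float64(0.048),
[... 299 characters left out ...]
64(0.043), np.float64(0.043), np.float64(0.043), np.float64(nan), np.float64(nan)]
0.65 [np.float64(0.044), np.float64(0.036), np.float64(0.035), np.float64(0.036), np.float64(0.035), np.float64(nan), np.float64(nan)]
0.655 [np.float64(0.043), np.float64(0.035), np.float64(0.036), np.float64(0.035), np.float64(0.035), np.float64(nan), np.float64(nan)]
0.66 [np.float64(0.043), np.float64(0.034), np.float64(0.035), np.float64(0.034), np.float64(nan), np.float64(nan), np.float64(nan)]
0.665 [np.float64(nan), np.float64(nan), np.float64(nan), np.float64(nan), np.float64(nan), np.float64(nan), np.float64(nan)]
0.67 [np.float64(nan), np.float64(nan), np.float64(nan), np.float64(nan), np.float64(nan), np.float64(nan), np.float64(nan)]
  return _methods._mean(a, axis=axis, dtype=dtype,
  ret = ret.dtype.type(ret / rcount)
```

View pics/w3.png

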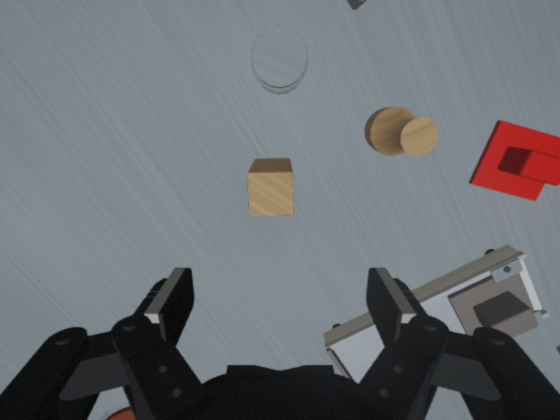

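The block's top is at (270,193), square to the gripper, and both fingers will have free space around it. The pestle (415,135) and jar (280,55) are clear. I go down and grip.

```bash
python3 -m inch '[[[0.001,-0.009,0.04],[0,0,0],1],[[0,0,0.045],[0,0,0],1],[[0,0,0.045],[0,0,0],1],[[0,0,0.035],[0,0,0],1],[[0,0,0.022],[0,0,0],1],[[0,0,0],[0,0,0],1],[[0,0,0],[0,0,0],1]]'
```

```text
time: 4.0
tool_pos: [0.4332, 0.3228, 0.0762]
tool_rot: [0.0, 0.867, 0.498, 0.0]
contact_force: [0.1, -0.2, -0.0]
gripper_width: 0.999
grasp_force: 0.0
```

```bash
python3 -m inch '[[[0,0,0],[0,0,0],0],[[0,0,0],[0,0,0],0],[[0,0,0],[0,0,0],0],[[0,0,0],[0,0,0],0],[[0,0,0],[0,0,0],0],[[0,0,0],[0,0,0],0],[[0,0,0],[0,0,0],0],[[0,0,0],[0,0,0],0]]'
```

```text
time: 4.8
tool_pos: [0.4338, 0.3239, 0.0772]
tool_rot: [0.0, 0.866, 0.499, 0.002]
contact_force: [1.0, -0.5, 6.3]
gripper_width: 0.518
grasp_force: 62.0
```

```bash
python3 -m inch '[[[0,0,-0.03],[0,0,0],0],[[0,0,-0.04],[0,0,0],0],[[0,0,-0.04],[0,0,0],0],[[0,0,-0.04],[0,0,0],0],[[-0.018,0.043,0],[0,0,0],0],[[-0.018,0.043,0],[0,0,0],0],[[-0.018,0.043,0],[0,0,0],0],[[-0.018,0.043,0],[0,0,0],0]]'
python3 -m inch '[[[-0.018,0.043,0],[0,0,0],0],[[-0.018,0.043,0],[0,0,0],0],[[-0.018,0.043,0],[0,0,0],0],[[-0.016,0.042,0],[0,0,-0.135],0],[[0,0,0],[0,0,-0.14],0],[[0,0,0],[0,0,-0.135],0],[[0,0,0],[0,0,-0.135],0],[[0,0,0],[0,0,0],0]]'
python3 - <<'E'
from h import *
s=manip.state();w,x,y,z=s["tool_rot"];print("yaw",2*np.degrees(np.arctan2(y,x)),s["tool_pos"])
print(tool([.662,.0325,.128]))
print([ (r["score"],np.round(r["point"],4)) for c in["wrist"] for _ in [manip.grab_frame(c)] for r in manip.look_for(c,"holder_grip")])
img,d,P=cloud("wrist");save(img,"w4.png")
m=(abs(P[...,2]-.083)<.004)&(abs(P[...,0]-.58)<.06)&(abs(P[...,1]-.03)<.04)&(d>0)
q=P[m];print(len(q),cv2.minAreaRect((q[:,:2]*1000).astype(np.float32)) if len(q)>5 else 0)
E
```

```text
time: 5.6
tool_pos: [0.5455, 0.1734, 0.2246]
tool_rot: [-0.0, 0.866, 0.5, -0.0]
contact_force: [0.0, -0.0, -1.5]
gripper_width: 0.518
grasp_force: 62.0
time: 6.4
tool_pos: [0.6576, 0.0284, 0.224]
tool_rot: [-0.001, 0.7, 0.714, -0.001]
contact_force: [-0.1, 0.4, -2.8]
gripper_width: 0.521
grasp_force: 62.4
yaw 91.11578711812285 [0.65758498 0.02842486 0.22404059]
[0.00395503 0.00470216 0.09603198]
[(0.92, array([0.6975, 0.176 , 0.0102])), (0.69, array([ 0.5479, -0.0976,  0.0079])), (0.6, array([0.6024, 0.0444, 0.0384]))]
1796 ((599.2554931640625, 33.064231872558594), (50.155277252197266, 30.711341857910156), 0.7923484444618225)
```

View pics/w4.png

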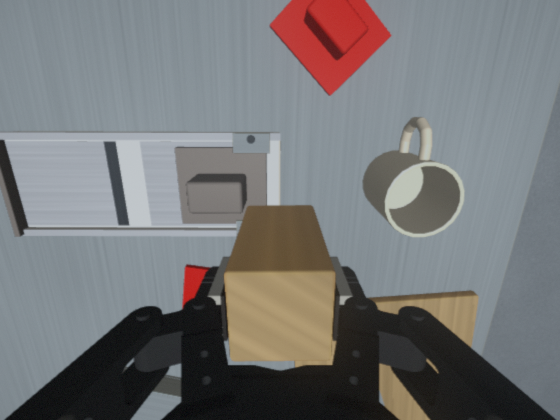

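The block hangs straight in the gripper at (280,280). The grip at (215,193) has its long side along the bed. The mug at (425,195) is close on the far side, so I check its extent before going down.

Run:
```python
from h import *
P=np.load("top.npy")
m=(P[...,0]>.68)&(P[...,0]<.84)&(P[...,1]>-.04)&(P[...,1]<.15)&(P[...,2]>.02)
q=P[m];print(q.min(0),q.max(0)); h=q[q[:,2]>.07]; print(len(h),h.min(0),h.max(0))
print(tool([.657,.0325,.128]))
```

```text
[ 0.74939544 -0.00235618  0.02013253] [0.82243006 0.10495867 0.08657865]
189 [ 7.49395441e-01 -5.64901839e-04  7.00479787e-02] [0.82243006 0.09019741 0.08657865]
[ 0.00385982 -0.00063104  0.09670461]
```

```bash
python3 -m inch '[[[0.005,0,0.03],[0,0,0],0],[[0,0,0.03],[0,0,0],0],[[0,0,0.02],[0,0,0],0],[[0,0,0.015],[0,0,0],0],[[0,0,0],[0,0,0],0],[[0,0,0],[0,0,0],0]]'
python3 -m inch '[[[0,-0.005,0],[0,0,0],0],[[0,-0.005,0],[0,0,0],0],[[0,-0.005,0],[0,0,0],0],[[0,-0.005,0],[0,0,0],0],[[0,-0.005,0],[0,0,0],0]]'
```

```text
time: 7.15
tool_pos: [0.6584, 0.0335, 0.1309]
tool_rot: [0.0, 0.7, 0.714, 0.0]
contact_force: [-0.4, 0.2, -1.5]
gripper_width: 0.517
grasp_force: 62.6
time: 7.65
tool_pos: [0.6375, 0.0329, 0.1325]
tool_rot: [0.006, 0.7, 0.714, 0.006]
contact_force: [14.6, 0.2, -8.8]
gripper_width: 0.518
grasp_force: 62.4
```

```bash
python3 -m inch '[[[0,-0.008,0],[0,0,0],0],[[0,-0.008,0],[0,0,0],0],[[0,-0.008,0],[0,0,0],0],[[0,-0.008,0],[0,0,0],0]]'
python3 - <<'E'
from h import *
img,d,P=cloud("wrist")
m=(abs(P[...,2]-.083)<.004)&(abs(P[...,0]-.56)<.09)&(abs(P[...,1]-.03)<.04)&(d>0)
q=P[m];print(len(q),cv2.minAreaRect((q[:,:2]*1000).astype(np.float32)) if len(q)>5 else 0)
E
```

```text
time: 8.05
tool_pos: [0.6021, 0.0322, 0.132]
tool_rot: [0.002, 0.7, 0.714, 0.002]
contact_force: [0.9, -0.3, -1.6]
gripper_width: 0.52
grasp_force: 63.9
3391 ((575.9468383789062, 35.86750030517578), (95.94170379638672, 31.154335021972656), 7.0941314697265625)
```

```bash
python3 -m inch '[[[0,-0.006,0],[0,0,0],0],[[0,-0.006,0],[0,0,0],0],[[0,-0.006,0],[0,0,0],0],[[0,-0.006,0],[0,0,0],0],[[0,-0.006,0],[0,0,0],0],[[0,0,0],[0,0,0],0],[[0,0.02,0],[0,0,0],0],[[0,0,-0.04],[0,0,0],0]]'
python3 -m inch '[[[0,0,-0.045],[0,0,0],0],[[0,0,0],[0,0,0],0],[[0,0,0],[0,0,0],0]]'
python3 - <<'E'
from h import *
for c in("wrist","top"):
    img,d,P=cloud(c);save(img,c+"5.png")
    for z,a in((.083,.003),(.043,.0025)):
        m=(abs(P[...,2]-z)<a)&(abs(P[...,0]-.54)<.09)&(abs(P[...,1]-.03)<(.03 if z>.06 else .035))&(d>0)
        q=P[m];print(c,z,len(q),cv2.minAreaRect((q[:,:2]*1000).astype(np.float32)) if len(q)>5 else 0,np.percentile(q,[3,97],axis=0).round(3).tolist())
print(manip.state()["tool_pos"])
E
```

```text
time: 8.9
tool_pos: [0.5873, 0.0323, 0.1624]
tool_rot: [-0.006, 0.7, 0.714, -0.005]
contact_force: [-0.1, -0.8, -2.4]
gripper_width: 0.518
grasp_force: 63.9
time: 9.2
tool_pos: [0.5916, 0.0321, 0.2167]
tool_rot: [0.001, 0.7, 0.714, 0.001]
contact_force: [0.2, 1.1, -3.1]
gripper_width: 0.519
grasp_force: 64.3
wrist 0.083 1619 ((521.2022094726562, 31.327302932739258), (48.7115592956543, 28.65713119506836), 1.2825509309768677) [[0.499, 0.018, 0.08], [0.544, 0.044, 0.082]]
wrist 0.043 2946 ((520.3612060546875, 30.014163970947266), (90.1014404296875, 69.99015045166016), 0.16060256958007812) [[0.478, -0.003, 0.041], [0.563, 0.064, 0.043]]Traceback (most recent call last):
  File "<stdin>", line 6, in <module>
    return _quantile_unchecked(
        a, q, axis, out, overwrite_input, method, keepdims, weights)
    return _ureduce(a,
                    func=_quantile_ureduce_func,
    ...<5 lines>...
                    overwrite_input=overwrite_input,
                    method=method)
    r = func(a, **kwargs)
    result = _quantile(arr,
                       quantiles=q,
    ...<2 lines>...
                       out=out,
                       weights=wgt)
    slices_having_nans = np.isnan(arr[-1, ...])
                                  ~~~^^^^^^^^^
IndexError: index -1 is out of bounds for axis 0 with size 0
```

View pics/wrist5.png

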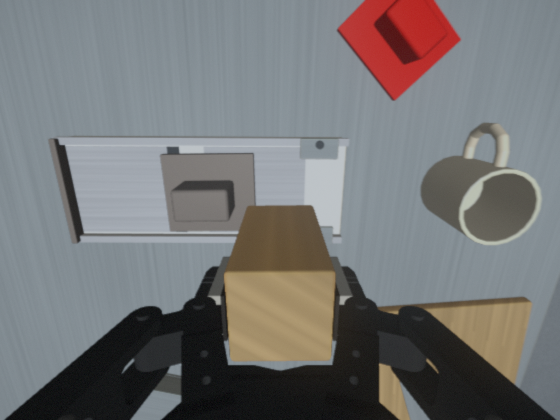

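The holder is clear of both clips: its plate is at (210,190), and its centre is about 2 mm from the bed's middle. I now set the block down on free counter at (0.45, 0.20).

```bash
python3 -m inch '[[[0.034,-0.027,0],[0,0,0],0],[[0.034,-0.027,0],[0,0,0],0],[[0.034,-0.027,0],[0,0,0],0],[[0.034,-0.027,0],[0,0,0],0],[[0.034,-0.027,0],[0,0,0],0],[[0,0,0.04],[0,0,0],0],[[0,0,0.045],[0,0,0],0],[[0,0,0.03],[0,0,0],0]]'
python3 -m inch '[[[0,0,0],[0,0,0],0],[[0,0,0],[0,0,0],0],[[0,0,0.01],[0,0,0],0],[[0,0,0.005],[0,0,0],0],[[0,0,0],[0,0,0],0],[[0,0,0],[0,0,0],0]]'
python3 - <<'E'
from h import *
img,d,P=cloud("side");save(img[200:340,150:450].repeat(2,0).repeat(2,1),"s6.png")
E
```

```text
time: 10.1
tool_pos: [0.4491, 0.1989, 0.0952]
tool_rot: [-0.002, 0.7, 0.715, -0.003]
contact_force: [0.5, -0.4, -2.1]
gripper_width: 0.519
grasp_force: 64.1
time: 10.7
tool_pos: [0.4531, 0.1994, 0.0859]
tool_rot: [0.0, 0.7, 0.714, 0.0]
contact_force: [-0.1, -0.0, -1.9]
gripper_width: 0.521
grasp_force: 64.0
```

View pics/s6.png

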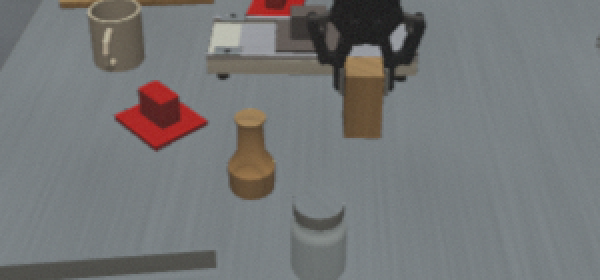

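The side view shows the block upright under the fingers at (365,97), just above the counter. I lower it in small steps until it touches.

```bash
python3 -m inch '[[[0,0,0.004],[0,0,0],0],[[0,0,0.002],[0,0,0],0],[[0,0,0],[0,0,0],0],[[0,0,0],[0,0,0],0]]'
```

```text
time: 11.15
tool_pos: [0.4526, 0.1994, 0.0792]
tool_rot: [-0.0, 0.7, 0.714, -0.0]
contact_force: [-1.2, -0.1, -2.2]
gripper_width: 0.518
grasp_force: 64.0
```

```bash
python3 -m inch '[[[0,0,0.0015],[0,0,0],0],[[0,0,0],[0,0,0],0],[[0,0,0],[0,0,0],0]]'; python3 -m inch '[[[0,0,0.0015],[0,0,0],0],[[0,0,0],[0,0,0],0],[[0,0,0],[0,0,0],0]]'
```

```text
time: 11.45
tool_pos: [0.4527, 0.1994, 0.0778]
tool_rot: [-0.0, 0.7, 0.714, -0.0]
contact_force: [-0.4, -0.5, -1.4]
gripper_width: 0.52
grasp_force: 64.0
time: 11.75
tool_pos: [0.453, 0.1995, 0.0772]
tool_rot: [0.0, 0.7, 0.714, 0.0]
contact_force: [-2.5, -1.7, 6.4]
gripper_width: 0.52
grasp_force: 64.7
```

Contact. I release and go up.

```bash
python3 -m inch '[[[0,0,0],[0,0,0],0.7],[[0,0,0],[0,0,0],0.8],[[0,0,0],[0,0,0],1],[[0,0,0],[0,0,0],1],[[0,0,0],[0,0,0],1],[[0,0,0],[0,0,0],1],[[0,0,-0.02],[0,0,0],1],[[0,0,-0.04],[0,0,0],1]]'
python3 -m inch '[[[0,0,-0.045],[0,0,0],1],[[0,0,-0.045],[0,0,0],1],[[-0.035,0.005,0],[0,0,0],1],[[-0.04,0.005,0],[0,0,0],1],[[-0.04,0.005,0],[0,0,0],1],[[-0.04,0.005,0],[0,0,0],1],[[0,0,0],[0,0,0],1],[[0,0,0],[0,0,0],1]]'
python3 - <<'E'
from h import *
img,d,P=cloud("wrist");save(img,"w7.png")
s=manip.state();w,x,y,z=s["tool_rot"];print("yaw",2*np.degrees(np.arctan2(y,x)),s["tool_pos"])
for n,z,a,cx,cy,wy in(("grip",.082,.003,.52,.03,.03),("plate",.043,.0025,.52,.03,.035),("block",.09,.006,.453,.2,.05)):
    m=(abs(P[...,2]-z)<a)&(abs(P[...,0]-cx)<.08)&(abs(P[...,1]-cy)<wy)&(d>0)
    q=P[m];print(n,len(q),cv2.minAreaRect((q[:,:2]*1000).astype(np.float32)) if len(q)>5 else 0,np.median(q[:,2]))
E
```

```text
time: 12.55
tool_pos: [0.4499, 0.1986, 0.1332]
tool_rot: [-0.002, 0.7, 0.714, -0.004]
contact_force: [1.0, -1.2, 0.6]
gripper_width: 0.997
grasp_force: 0.0
time: 13.35
tool_pos: [0.4758, 0.0442, 0.2263]
tool_rot: [-0.0, 0.701, 0.713, 0.0]
contact_force: [-0.4, -0.1, 0.1]
gripper_width: 1.002
grasp_force: 0.0
yaw 91.12094987564318 [0.47568072 0.04503955 0.22620523]
grip 1647 ((522.4708862304688, 32.19947052001953), (50.06189727783203, 30.139801025390625), 0.7177286744117737) 0.08303343293887652
plate 3281 ((522.7395629882812, 30.043241500854492), (90.91065979003906, 69.95714569091797), 0.06659898906946182) 0.04320250220258388
block 2490 ((453.56121826171875, 187.78128051757812), (44.873504638671875, 25.740018844604492), 1.4850668907165527) 0.09006429870182114
```

View pics/w7.png

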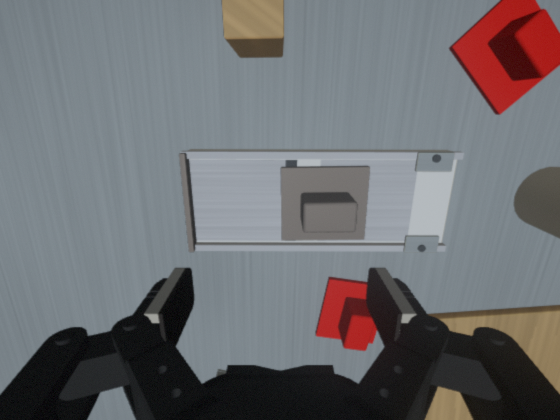

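The block stands upright at (255,25). The holder sits free on the bed, with its grip at (330,212) and the clips at (430,200) well clear. I go down on the grip.

```bash
python3 -m inch '[[[-0.014,0.046,0],[0,0,0],1],[[0,0,0.04],[0,0,0],1],[[0,0,0.04],[0,0,0],1],[[0,0,0.03],[0,0,0],1],[[0,0,0.02],[0,0,0],1],[[0,0,0.012],[0,0,0],1],[[0,0,0.006],[0,0,0],1],[[0,0,0],[0,0,0],1]]'
python3 -m inch '[[[0,0,0],[0,0,0],1],[[0,0,0],[0,0,0],1]]'
```

```text
time: 14.2
tool_pos: [0.522, 0.0324, 0.0782]
tool_rot: [-0.0, 0.7, 0.715, -0.0]
contact_force: [-0.4, -0.2, 0.3]
gripper_width: 0.998
grasp_force: 0.0
time: 14.4
tool_pos: [0.5231, 0.0318, 0.0799]
tool_rot: [0.001, 0.7, 0.714, 0.001]
contact_force: [-0.1, -0.2, -0.3]
gripper_width: 0.999
grasp_force: 0.0
```

```bash
python3 -m inch '[[[0,0,0.006],[0,0,0],1],[[0,0,0],[0,0,0],1],[[0,0,0],[0,0,0],0],[[0,0,0],[0,0,0],0],[[0,0,0],[0,0,0],0],[[0,0,0],[0,0,0],0],[[0,0,0],[0,0,0],0],[[0,0,0],[0,0,0],0]]'
python3 -m inch '[[[0,0,0],[0,0,0],0],[[0,0,0],[0,0,0],0]]'
```

```text
time: 15.2
tool_pos: [0.5223, 0.0317, 0.0726]
tool_rot: [0.0, 0.7, 0.714, 0.0]
contact_force: [-0.2, -0.7, 2.6]
gripper_width: 0.575
grasp_force: 63.6
time: 15.4
tool_pos: [0.5223, 0.0317, 0.0726]
tool_rot: [0.0, 0.7, 0.714, 0.0]
contact_force: [0.7, 0.1, 3.0]
gripper_width: 0.579
grasp_force: 63.7
```

```bash
python3 -m inch '[[[0,0,-0.02],[0,0,0],0],[[0,0,-0.03],[0,0,0],0],[[0,0,-0.035],[0,0,0],0],[[0,0,-0.035],[0,0,0],0],[[-0.04,-0.007,0],[0,0,0],0],[[-0.048,-0.008,0],[0,0,0],0],[[-0.048,-0.008,0],[0,0,0],0],[[-0.048,-0.008,0],[0,0,0],0]]'
python3 -m inch '[[[-0.048,-0.008,0],[0,0,0],0],[[-0.048,-0.008,0],[0,0,0],0],[[-0.048,-0.008,0],[0,0,0],0],[[-0.043,-0.008,0],[0,0,0.12],0],[[0,0,0],[0,0,0.12],0],[[0,0,0],[0,0,0],0],[[0,0,0],[0,0,0],0]]'
python3 - <<'E'
from h import *
img,d,P=cloud("wrist");save(img,"w8.png")
s=manip.state();w,x,y,z=s["tool_rot"];print("yaw",2*np.degrees(np.arctan2(y,x)),s["tool_pos"],tool([.4655,-.341,.0406]))
E
```

```text
time: 16.2
tool_pos: [0.4936, -0.154, 0.1913]
tool_rot: [-0.001, 0.7, 0.714, -0.0]
contact_force: [0.9, 0.4, -1.5]
gripper_width: 0.578
grasp_force: 63.6
time: 16.9
tool_pos: [0.466, -0.3397, 0.1911]
tool_rot: [-0.001, 0.78, 0.626, -0.0]
contact_force: [0.3, 0.2, -1.7]
gripper_width: 0.578
grasp_force: 63.6
yaw 77.56632060110952 [ 0.46630304 -0.33943902  0.19142214] [-0.00184346 -0.00024808  0.15082089]
```

View pics/w8.png

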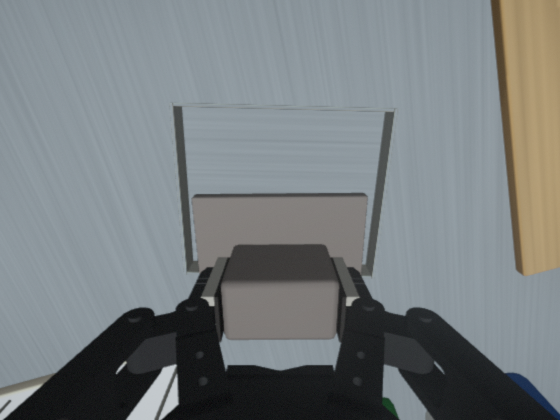

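The holder is held level, with its plate at (280,230), and it is square over the tray, whose rims are at x≈180 to 390. I lower it in.

```bash
python3 -m inch '[[[-0.002,0,0.04],[0,0,0],0],[[0,0,0.04],[0,0,0],0],[[0,0,0.03],[0,0,0],0],[[0,0,0.02],[0,0,0],0],[[0,0,0.012],[0,0,0],0],[[0,0,0],[0,0,0],0],[[0,0,0],[0,0,0],0]]'
python3 -m inch '[[[0,0,0.004],[0,0,0],0],[[0,0,0.002],[0,0,0],0],[[0,0,0],[0,0,0],0],[[0,0,0],[0,0,0],0]]'
```

```text
time: 17.65
tool_pos: [0.4667, -0.3424, 0.0513]
tool_rot: [0.001, 0.78, 0.626, 0.0]
contact_force: [-0.1, -0.3, -1.9]
gripper_width: 0.578
grasp_force: 63.6
time: 18.05
tool_pos: [0.4662, -0.3426, 0.0447]
tool_rot: [0.0, 0.78, 0.625, 0.0]
contact_force: [-0.3, 0.0, -1.6]
gripper_width: 0.577
grasp_force: 63.6
```

```bash
python3 -m inch '[[[0,0,0.002],[0,0,0],0],[[0,0,0.001],[0,0,0],0],[[0,0,0],[0,0,0],0],[[0,0,0],[0,0,0],0]]';python3 -m inch '[[[0,0,0.001],[0,0,0],0],[[0,0,0],[0,0,0],0],[[0,0,0],[0,0,0],0]]'
```

```text
time: 18.45
tool_pos: [0.466, -0.3424, 0.0412]
tool_rot: [-0.0, 0.78, 0.625, -0.0]
contact_force: [-0.4, -0.6, -1.5]
gripper_width: 0.578
grasp_force: 63.6
time: 18.75
tool_pos: [0.4662, -0.3426, 0.0406]
tool_rot: [0.0, 0.78, 0.625, 0.0]
contact_force: [-0.6, -0.2, -0.6]
gripper_width: 0.576
grasp_force: 63.5
```

Touching. I press 1 mm further, release, retreat and check.

```bash
python3 -m inch '[[[0,0,0.001],[0,0,0],0],[[0,0,0],[0,0,0],0],[[0,0,0],[0,0,0],0.7],[[0,0,0],[0,0,0],0.85],[[0,0,0],[0,0,0],1],[[0,0,0],[0,0,0],1],[[0,0,0],[0,0,0],1],[[0,0,0],[0,0,0],1]]'
python3 -m inch '[[[0,0,-0.02],[0,0,0],1],[[0,0,-0.04],[0,0,0],1],[[0,0,-0.045],[0,0,0],1],[[0,0,-0.045],[0,0,0],1],[[0,0,-0.045],[0,0,0],1],[[-0.02,0,0],[0,0,0],1],[[0,0,0],[0,0,0],1],[[0,0,0],[0,0,0],1]]'
python3 - <<'E'
from h import *
img,d,P=cloud("wrist");save(img,"w9.png")
for n,z,a in(("grip",.051,.004),("plate",.011,.0025)):
    m=(abs(P[...,2]-z)<a)&(abs(P[...,0]-.466)<.07)&(abs(P[...,1]+.342)<.06)&(d>0)
    q=P[m];print(n,len(q),cv2.minAreaRect((q[:,:2]*1000).astype(np.float32)) if len(q)>5 else 0,np.median(q[:,2]))
img,d,P=cloud("top");m=(P[...,2]>.08)&(P[...,2]<.1)&(abs(P[...,0]-.45)<.05)&(abs(P[...,1]-.2)<.05);print(P[m].mean(0),m.sum())
E
```

```text
time: 19.55
tool_pos: [0.466, -0.3424, 0.0392]
tool_rot: [-0.0, 0.78, 0.625, 0.0]
contact_force: [0.1, -0.3, -0.3]
gripper_width: 0.998
grasp_force: 0.0
time: 20.35
tool_pos: [0.4611, -0.3616, 0.2329]
tool_rot: [-0.001, 0.781, 0.625, 0.0]
contact_force: [-0.1, -0.1, -0.9]
gripper_width: 0.999
grasp_force: 0.0
grip 1435 ((466.27294921875, -342.71209716796875), (30.125972747802734, 49.902427673339844), 77.64212036132812) 0.050393056883696656
plate 3909 ((466.2181396484375, -342.89288330078125), (80.23056030273438, 90.03657531738281), 78.08724975585938) 0.01058244796505035
[0.45226834 0.19693679 0.09008371] 330
```

View pics/w9.png

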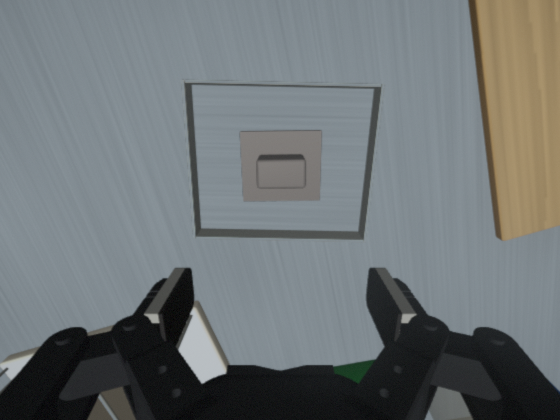

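The holder lies flat, grip up, at (281,168) in the middle of the tray. The block stands on the counter and the robot touches nothing.

```bash
python3 -c "from plant import manip; print(manip.job_done())"
```

```text
the job is handed in; nothing more can be done
None
```

I pushed the holder clear of both clips with the block, stood the block on the counter, laid the holder flat and grip up in the middle of the tray, and handed the job in at about 20 s; no verdict was returned.

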